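# Wedge a rocking stand until it stands firm

### The arm

A 6-joint arm with a two-finger parallel gripper is mounted at the origin on a cart in front of the work surface, level with it; the furniture and walls round the work are solid. World frame = base frame: x ahead of the robot, y to its left, z up, the work surface at z = 0. Lengths are in m, angles in degrees, forces in N, time in s.
With the tool pointing down it reaches from about 0.425 to 0.95 m from the base axis. Payload 14.7 kg.
Tool frame: the origin (TCP) lies on the centre line of the jaws, within the pads' length; the fingertips stand 25 mm ahead of it and the grasp point (between the pads) lies 6 mm ahead of it; y points along the fingers, x is the direction in which the jaws open and shut, and the axes are right-handed (so a half turn about y gives the same grasp; the last joint's range is limited). The gripper opens to 85 mm and grips with 20 to 120 N. Pads are 22 mm wide; open, the fingers measure 114 mm over their backs; the gripper's body (76 mm by 85 mm) begins 54 mm behind the grasp point. The pads swing forward as they close: fully open they stand 13 mm farther back than shut.
Start: joints at [66.314, 27.513, 91.461, -0, 61.026, -2.67], TCP at [0.233, 0.607, 0.256] pointing down, gripper open.
Joint ranges: [-157.49, 157.49], [-46.99, 117.5], [13.45, 153.17], [-89.5, 269.5], [5.16, 153.95], [-167.48, 167.48]. Speed limits (degrees/s): [108.29, 108.29, 136.94, 172.46, 172.46, 172.46].

### API

Orientations are given as [roll, pitch, yaw] about the fixed x, y, z axes, in that order (R = Rz(yaw) Ry(pitch) Rx(roll)).
In Python, from workcell import arm gives the robot as it stands.
- The arm moves only by the tool jog_arm, never from a script. Its arguments are lists of equal length, an entry for each row: "fingers": the finger opening in m, from 0 to 0.0854; "linear": the shift along the world's x, y, z in m, a list of three; "twist": the turn about the world's z in degrees. In form: {"fingers": [fingers, ...], "linear": [[x, y, z], ...], "twist": [twist, ...]}. A call has 1 to 8 rows; each row is the pose to reach, as a shift and turn from the pose commanded when the call began; what a row does not reach only later rows make up. A row lasts 1/8 s, in which the tool goes at most 62.5 mm and 10.7 degrees, less where a joint would pass 70% of its speed; a pose out of reach is approached as far as the arm can. A call with a gripper value outside its range is refused whole. The fingers move at their own pace and stop on an object; "grip_force" is the grip in N (left out, the last holds). Time passes only in rows, so rows that repeat a pose let the fingers close. It gives the time, the measured TCP pose, the force and the opening at its end, in the units of the state.
- arm.get_obs(): the state, without advancing time (a new reading comes with each control period).
- arm.camera(name): name is "scene" or "top" or "wrist"; returns a dict with "color" (420x560x3 uint8, red, green, blue), "camera_matrix" (3x3 intrinsics, pixels), "origin" and "rotation" of the camera in the world. Camera axes: x right, y up, looking along -z (the intrinsics and any distortion apply to the point x, -y, -z); pixel columns grow to the right and rows downward; lengths in m; the calibration is good to about 2 mm. A picture is of the moment at which its call begins. There is no depth.
- arm.sign_off(): hands the job in, once; it reports no verdict.
The state is a dict: "clock": time; "q": joint angles; "joint_velocities": joint speeds; "joint_torque": joint torques, N m; "tcp_pos": TCP position; "ee_rot": TCP orientation; "wrist_force": force on the tool from outside, world axes, zero at the start; "moment": the same for the moment, N m; "width": opening from 0.0 (shut) to 1.0 (fully open).
Only numpy, scipy, OpenCV 4.12 (cv2) and the standard library are available. Lean on these libraries where they do the work, as an engineer would, in place of code of your own. Each camera call takes 0.05 s, during which the arm holds its last target.

### The job

The small steel stand rocks because one of its feet, the one on the corner diagonally opposite the gel tub, does not reach the board it stands on. Without picking anything up, push the wooden wedge, thin end first, under that foot until the stand no longer rocks, and then check it by pressing down firmly with a fingertip on the plate's corner above that foot: it must not give. Leave the wedge in place with the stand still level where it stood and the tub on it, let go of everything, and do not disturb the other things.

Things in the scene. Friction and masses are not known exactly. Their poses are not given: they have to be found in the camera images.
- stand: Loose steel stand, about 2.2 kg: plate 200 (x) x 160 (y) x 8 mm on four short legs with domed rubber feet at x = +-80, y = +-60 mm. Origin under the plate's middle at the level of the feet (on the board); plate top at z = 53, underside 45 mm. Its x points roughly away from the robot. It looks level: the tub keeps three feet down
- test_corner (a point): Point on the plate's top over the short foot, 15 mm in from both edges of that corner, at (-85, -65, 53) mm in the stand's frame: press here to test. It is 53 mm above the board when the stand is level, and sinks by about the gap under the foot when the stand rocks
- foot_dome (a point): Centre of the short foot's round end (ball of radius 10 mm) at (-80, -60) mm of the stand: near right seen from the robot, diagonally opposite the tub. The foot hangs 4 to 9 mm above the board, how much is not known; about 2 N on the corner above it rocks the stand down on to the board
- wedge: Loose wooden wedge, 0.06 kg, flat on the board, thin end towards the short foot: 122 (x) x 60 mm (y), origin at the centre of the underside. Thin end at x = +61 (1.5 mm thick), rising evenly to 16.5 mm at x = -39; then a block 22 mm long, 26 mm high, whose flat back at x = -61 is the face to push. Slides with under 1 N; snug under the foot, the push rises sharply past 3 N
- ramp (a point): Middle of the wedge's thin end, on top, at (61, 0, 1.5) mm of the wedge; its x runs down the slope, its z stands square to the sloping face. Pushed much above 8 N, a snug wedge starts to shove the whole stand. It does not slip back out when the corner is pressed
- gel_tub: Round pink tub, 96 mm across, 55 mm high, 0.24 kg, standing loose on the plate at about (46, 28) mm of the stand, over the far left foot. Origin: centre of its underside. Leave it standing there
- board: Grey laminate board, fixed to the table, 540 (x) x 325 mm (y), 8 mm thick (its top is 8 mm above the table). The stand and the wedge are on it. Origin: centre of its underside
- cup: Steel measuring cup, 72 mm across, 82 mm high, to the left of the work; origin at the centre of the underside. Not to be disturbed
- lid: Pink tub lid, 98 mm across, 16 mm high, to the left of the work; origin at the centre of the underside. Not to be disturbed
- small_bottle: Small dark bottle, 30 mm across, 62 mm high, left of the wedge; origin at the centre of the underside. Not to be disturbed
- bottle: Small brown bottle, 42 mm across, 85 mm high, to the left of the work; origin at the centre of the underside. Not to be disturbed

How it is judged (in metres and radians):
On the way, in this order (a step that is already met when the one before it is completed fails the run):
1. the wedge is pushed under the short foot and meets it (z of foot_dome in the frame of ramp between 0.005 and 0.0115 m and y of foot_dome in the frame of wedge between -0.022 and 0.022 m and x of foot_dome in the frame of wedge between -0.035 and 0.061 m), for 0.1 s.
2. the corner over that foot is pressed down with a finger with more than 3 N and does not give (sinks less than 2 mm) (all of step 1 and contact force between the fingers and stand above 3 N and distance between the grasp point and test_corner below 0.05 m and contact force between the fingers and wedge below 0.1 N and height (world z) of test_corner between 0.059 and 0.064 m), for 0.15 s.
At the end, for the whole second after the job is handed in: Wedge flat on the board, ramp under the short foot: slack under 1.5 mm, foot within 22 mm of its middle line. Stand level within 0.018 rad (corner sunk under 2 mm, jacked up under 3 mm), within 30 mm of where it stood, tub upright on it; all at rest (all of step 1 and height (world z) of test_corner between 0.059 and 0.064 m and angle between stand's own z axis and vertical below 0.018 rad and distance of stand from where it was at the start of the episode below 0.03 m and height (world z) of wedge below 0.013 m and angle between wedge's own z axis and vertical below 0.03 rad and linear speed of each of stand, wedge below 0.01 m/s and angle between gel_tub's own z axis and vertical below 0.1 rad and height (world z) of gel_tub above 0.053 m); the robot touches nothing.
It fails at once if the wedge is lifted or carried (over 12 mm up) (height (world z) of wedge above 0.02 m).
It fails at once if the stand is lifted or shoved (over 15 mm up, or moved by more than 40 mm) (height (world z) of stand above 0.023 m or distance of stand from where it was at the start of the episode above 0.04 m).
It fails at once if the tub on the stand is tipped, touched hard or pushed off its place (angle between gel_tub's own z axis and vertical above 0.3 rad or height (world z) of gel_tub below 0.048 m or contact force between any of the arm, the fingers and gel_tub above 3 N).
It fails at once if the cup, the lid or a bottle is disturbed (moved by more than 30 mm) (distance of any of cup, lid, bottle, small_bottle from where it was at the start of the episode above 0.03 m).
It also fails if it takes over 45 s, if anything falls off the work surface, if the arm or the gripper's body presses on something with over 40 N, if the wrist force passes 120 N, or if a joint passes its speed limit or range.

## Working session

There is one attempt and no reset: what is moved stays moved. The work goes in short steps, Python scripts to look and compute and a tool call to move; the robot and the scene stay as the last step left them, time stands still between calls to the robot, and variables do not carry over. Pictures are saved under pics/ and viewed, and the job is handed in when it is done.

Besides the shell and the picture viewer there is one more tool, called after "Emit:" as name(argument=value, ...), one argument or row to a line, values as JSON. jog_arm: Moves the arm, as the interface text tells. Its arguments: {"type":"object","properties":{"fingers":{"type":"array","items":{"type":"number"}},"linear":{"type":"array","items":{"type":"array","items":{"type":"number"}}},"twist":{"type":"array","items":{"type":"number"}},"grip_force":{"type":"number"}},"required":["fingers","linear","twist"]}

```bash
mkdir -p pics
python3 - <<'E'
from workcell import arm
import cv2
for n in ("scene","top","wrist"):
    c=arm.camera(n); cv2.imwrite(f"pics/{n}0.png",c["color"][:,:,::-1]); print(n,c["camera_matrix"].round(1).tolist(),c["origin"],c["rotation"])
print(arm.get_obs())
E
```

```text
scene [[415.7, 0.0, 283.8], [0.0, 415.7, 212.4], [0.0, 0.0, 1.0]] [-0.01086412  0.27663223  0.66447442] [ 4.78057644e+01 -1.08064261e-02 -1.20734356e+02]
top [[445.2, 0.0, 277.2], [0.0, 445.2, 206.5], [0.0, 0.0, 1.0]] [ 0.4490066  -0.03488227  1.15149098] [  6.74052846  -0.16251368 -90.26205549]
wrist [[360.6, 0.0, 280.2], [0.0, 360.6, 207.2], [0.0, 0.0, 1.0]] [0.15498486 0.63583141 0.37322632] [-18.86164215   0.09651117  68.98460127]
{'clock': 0.15, 'q': array([ 6.63156244e+01,  2.75415946e+01,  9.14872675e+01, -1.39679302e-03,
        6.10250431e+01, -2.66973146e+00]), 'joint_velocities': array([-0.0039725 , -0.11917908, -0.04673004,  0.09879996, -0.05646928,
        0.08444282]), 'joint_torque': array([-7.66781386e-05, -9.51154017e+01, -4.30454886e+01, -5.32207878e-05,
        8.26933858e-03, -2.04940039e-05]), 'tcp_pos': array([0.23295816, 0.60649833, 0.2558081 ]), 'ee_rot': array([-8.99987092e+01,  5.39035287e-02,  6.89860337e+01]), 'wrist_force': array([0.9232707 , 0.36290491, 0.76824411]), 'moment': array([ 0.00732303,  0.05181527, -0.00932513]), 'width': 0.9998050368460497}
```

View pics/scene0.png

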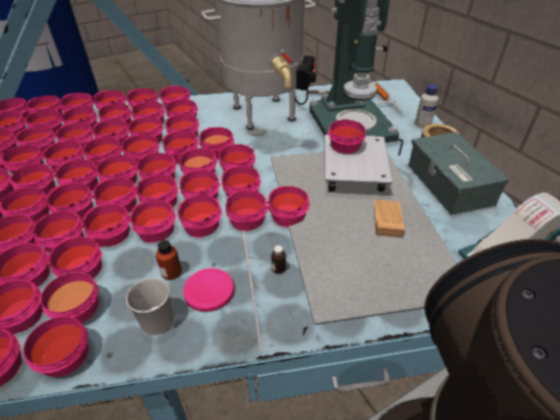

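View pics/top0.png

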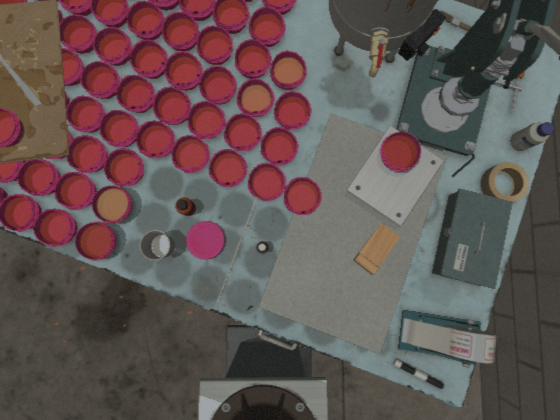

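```bash
cat > h.py <<'E'
import numpy as np, cv2
from scipy.spatial.transform import Rotation as R
def ray(c,uv):
    K=c["camera_matrix"]; uv=np.atleast_2d(uv).astype(float)
    d=np.stack([(uv[:,0]-K[0,2])/K[0,0],-(uv[:,1]-K[1,2])/K[1,1],-np.ones(len(uv))],1)
    return d@R.from_euler('xyz',c["rotation"],degrees=True).as_matrix().T
def toz(c,uv,z):
    d=ray(c,uv);o=np.array(c["origin"]);return o+d*((z-o[2])/d[:,2])[:,None]
def proj(c,P):
    K=c["camera_matrix"];p=(np.atleast_2d(P)-c["origin"])@R.from_euler('xyz',c["rotation"],degrees=True).as_matrix()
    return np.stack([K[0,2]+K[0,0]*p[:,0]/-p[:,2],K[1,2]-K[1,1]*p[:,1]/-p[:,2]],1)
E
python3 - <<'E'
import cv2,numpy as np
a=cv2.imread("pics/top0.png")[110:290,320:460]
cv2.imwrite("pics/topz.png",cv2.resize(a,None,fx=3.3,fy=3.3,interpolation=cv2.INTER_CUBIC))
a=cv2.imread("pics/scene0.png")[110:250,300:420]
cv2.imwrite("pics/scenez.png",cv2.resize(a,None,fx=4,fy=4,interpolation=cv2.INTER_CUBIC))
for n,z in (("top",0),):
    a=cv2.imread(f"pics/{n}0.png");h=cv2.cvtColor(a,cv2.COLOR_BGR2HSV)
    m=cv2.inRange(h,(8,90,90),(25,255,255)); m[:,:340]=0;m[:210]=0;m[300:]=0;m[:,420:]=0
    cs,_=cv2.findContours(m,cv2.RETR_EXTERNAL,cv2.CHAIN_APPROX_NONE);k=max(cs,key=cv2.contourArea);print(cv2.boxPoints(cv2.minAreaRect(k)))
    hs=h[150:200,380:430].reshape(-1,3);print(np.median(hs,0), h[200,330])
E
```

```text
[[353.12164 260.22974]
 [380.4865  221.91893]
 [400.44598 236.17569]
 [373.08112 274.4865 ]]
[ 30.   9. 144.] [ 30  13 117]
```

View pics/topz.png

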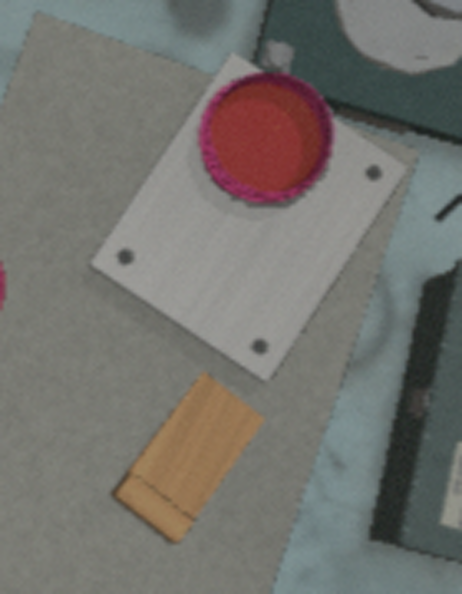

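View pics/scenez.png

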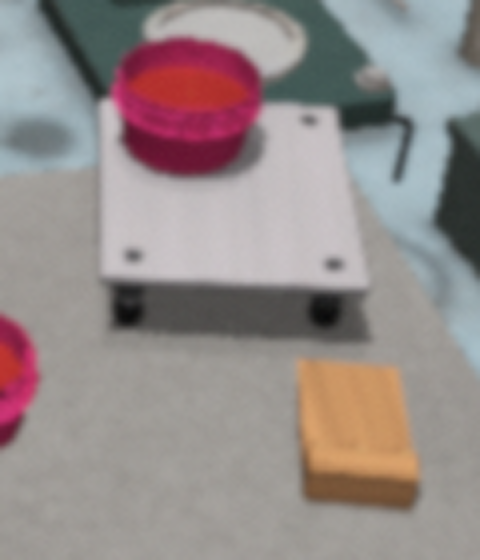

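Run:
```python
from workcell import arm
from h import *
import numpy as np
c=arm.camera("top"); s=arm.camera("scene")
T=lambda p,z:toz(c,np.array(p)/3.3+[320,110]-0.35,z)
S=lambda p,z:toz(s,np.array(p)/4+[300,110]-0.375,z)
def fit(src,P):
    A=[];b=[]
    m=src.mean(0);q=P[:,:2].mean(0);u=src-m;v=P[:,:2]-q
    th=np.arctan2((u[:,0]*v[:,1]-u[:,1]*v[:,0]).sum(),(u*v).sum())
    Rm=np.array([[np.cos(th),-np.sin(th)],[np.sin(th),np.cos(th)]])
    t=q-Rm@m; return t,np.degrees(th),Rm,(P[:,:2]-src@Rm.T-t)*1e3
src=np.array([[-80,60],[-80,-60],[80,-60],[-100,80],[-100,-80],[100,80],[100,-80]])/1e3
P=T([(125,257),(260,346),(374,173),(92,265),(268,380),(235,55),(415,160)],.061)
t,th,Rm,r=fit(src,P);print("stand top",t,th,r.round(1).tolist())
print("foot",t+Rm@[-.08,-.06],"test",t+Rm@[-.085,-.065])
P2=S([(133,256),(334,264),(309,120),(101,275),(368,288)],.061)
t2,th2,R2,r2=fit(src[:5],P2);print("stand scene",t2,th2,r2.round(1).tolist());print("foot",t2+R2@[-.08,-.06])
# wedge
W=np.vstack([T([(207,375),(263,417)],.0095),T([(136,474),(200,521)],.034),T([(117,493),(180,543)],.034)])
sw=np.array([[61,30],[61,-30],[-39,30],[-39,-30],[-61,30],[-61,-30]])/1e3
t3,th3,R3,r3=fit(sw,W);print("wedge top",t3,th3,r3.round(1).tolist(),W.round(4).tolist())
W=np.vstack([S([(298,360),(402,367)],.0095),S([(305,452),(418,460)],.034),S([(306,498),(413,507)],.008)])
sw=np.array([[61,30],[61,-30],[-61,30],[-61,-30],[-61,30],[-61,-30]])/1e3
t4,th4,R4,r4=fit(sw,W);print("wedge scene",t4,th4,r4.round(1).tolist(),W.round(4).tolist())
for R_,tt,f in((R3,t3,t+Rm@[-.08,-.06]),(R4,t4,t2+R2@[-.08,-.06])): print("foot in wedge",R_.T@(f-tt))
```

```text
stand top [ 0.65674733 -0.33430424] -34.42575967264721 [[-0.2, 1.6], [-0.0, 1.5], [-0.8, 0.8], [-1.0, -1.2], [2.3, 1.7], [-4.1, -1.3], [3.9, -3.0]]
foot [ 0.5568383  -0.33856878] test [ 0.54988731 -0.33986638]
stand scene [ 0.65176075 -0.33100485] -34.98060683569199 [[-0.3, -0.4], [0.6, -0.8], [0.4, -0.2], [-0.9, -0.9], [0.3, 2.3]]
foot [ 0.55181511 -0.33430169]
wedge top [ 0.47594996 -0.29360813] -38.19193722185906 [[-3.1, -1.4], [1.1, 3.3], [-1.3, -1.1], [0.3, -1.3], [1.8, -0.0], [1.3, 0.6]] [[0.5393, -0.3092, 0.0095], [0.5064, -0.3516, 0.0095], [0.4625, -0.2471, 0.034], [0.4271, -0.2944, 0.034], [0.4483, -0.2323, 0.034], [0.4107, -0.2788, 0.034]]
wedge scene [ 0.47667364 -0.29481848] -38.729705879127096 [[-5.4, 4.8], [-5.0, 1.8], [6.8, -2.5], [7.8, -4.7], [-3.1, 0.0], [-1.2, 0.6]] [[0.5377, -0.3048, 0.0095], [0.5005, -0.3546, 0.0095], [0.4546, -0.2358, 0.034], [0.4181, -0.2847, 0.034], [0.4448, -0.2332, 0.008], [0.4092, -0.2795, 0.008]]
foot in wedge [0.09137277 0.01467654]
foot in wedge [0.08332088 0.01621096]
```

Emit:
jog_arm(
  fingers=[0, 0, 0, 0, 0, 0, 0, 0],
  linear=[
    [0.04, -0.045, 0],
    [0.08, -0.09, 0],
    [0.12, -0.14, 0],
    [0.16, -0.185, 0],
    [0.2, -0.235, 0],
    [0.23, -0.285, 0],
    [0.25, -0.34, 0],
    [0.265, -0.395, 0],
  ],
  twist=[-10, -20, -30, -40, -50, -60, -70, -80],
)

```text
clock: 1.25
tcp_pos: [0.4988, 0.2099, 0.2563]
ee_rot: [-90.0, -0.0, -11.4]
wrist_force: [-0.2, -0.7, -0.2]
width: -0.0
```

Emit:
jog_arm(
  fingers=[0, 0, 0, 0, 0, 0, 0, 0],
  linear=[
    [0.01, -0.055, 0],
    [0.015, -0.11, 0],
    [0.015, -0.165, 0],
    [0.01, -0.22, 0],
    [0, -0.275, 0],
    [-0.01, -0.33, 0],
    [-0.025, -0.385, 0],
    [-0.04, -0.44, 0],
  ],
  twist=[-8, -16, -24, -27, -27, -27, -27, -27],
)

```text
clock: 2.25
tcp_pos: [0.4574, -0.23, 0.2564]
ee_rot: [-90.0, -0.0, -38.0]
wrist_force: [1.0, 0.5, -0.1]
width: 0.0
```

Emit:
jog_arm(
  fingers=[0, 0, 0, 0],
  linear=[
    [-0.01, -0.05, -0.02],
    [-0.03, -0.092, -0.06],
    [-0.03, -0.092, -0.12],
    [-0.03, -0.092, -0.15],
  ],
  twist=[0, 0, 0, 0],
)

```text
clock: 2.75
tcp_pos: [0.4266, -0.3201, 0.1037]
ee_rot: [-90.0, 0.2, -38.1]
wrist_force: [-0.7, -0.3, 0.7]
width: 0.002
```

```bash
cat > snap.py <<'E'
import sys
from workcell import arm
import cv2
i=sys.argv[1]
for n in sys.argv[2:]:
    c=arm.camera(n); cv2.imwrite(f"pics/{n}{i}.png",c["color"][:,:,::-1]); print(n,c["origin"].round(4),c["rotation"].round(2))
o=arm.get_obs();print(o["clock"],o["tcp_pos"],o["wrist_force"].round(2))
E
python3 snap.py 1 wrist
```

```text
wrist [ 0.4785 -0.2552  0.2212] [-18.96   0.21 -38.11]
2.8 [ 0.42580339 -0.31904921  0.1012816 ] [-2.64  2.31 -4.6 ]
```

View pics/wrist1.png

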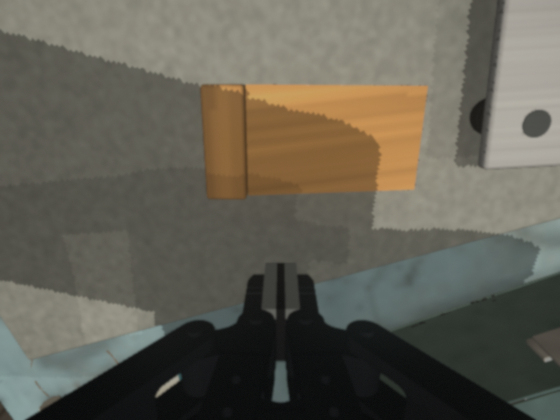

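Run:
```python
from workcell import arm
from h import *
c=arm.camera("wrist");print(c["origin"])
W=np.vstack([toz(c,[(428,86),(415,190)],.0095),toz(c,[(203,85),(207,199)],.034)])[:,:2]
print(W)
thin=W[:2].mean(0);back=W[2:].mean(0);d=thin-back;th=np.arctan2(d[1],d[0]);print(np.degrees(th),np.linalg.norm(d), np.degrees(np.arctan2(*(W[0]-W[1])[::-1]))-90)
R2=np.array([[np.cos(th),-np.sin(th)],[np.sin(th),np.cos(th)]])
t=(thin+back)/2; f=toz(c,[(537,123)],.061)[0,:2];print("wedge",t,"foot",f,R2.T@(f-t))
print("tcp in wedge",R2.T@(arm.get_obs()["tcp_pos"][:2]-t),arm.get_obs()["tcp_pos"])
```

```text
[ 0.47794387 -0.25439798  0.21878085]
[[ 0.53981846 -0.30462488]
 [ 0.50326782 -0.35140099]
 [ 0.44695596 -0.23109338]
 [ 0.40962054 -0.27568096]]
-38.66799668252835 0.1194381820122469 -38.00390772456485
wedge [ 0.47491569 -0.29070005] foot [ 0.5534213  -0.33383909] [0.08824913 0.01536874]
tcp in wedge [-0.02013395 -0.05253617] [ 0.42637057 -0.31913939  0.10350222]
```

Emit:
jog_arm(
  fingers=[0, 0, 0, 0],
  linear=[
    [0, 0, -0.03],
    [0, 0, -0.055],
    [0, 0, -0.064],
    [0, 0, -0.064],
  ],
  twist=[0, 0, 0, 0],
)

```text
clock: 3.35
tcp_pos: [0.4284, -0.3204, 0.043]
ee_rot: [-90.0, -0.0, -38.0]
wrist_force: [-0.2, 0.9, 0.6]
width: 0.001
```

```bash
python3 snap.py 2 wrist
```

```text
wrist [ 0.4799 -0.2552  0.1604] [-1.897e+01  2.000e-02 -3.800e+01]
3.4 [ 0.42862838 -0.32057016  0.04332606] [-0.23 -0.23  1.  ]
```

View pics/wrist2.png

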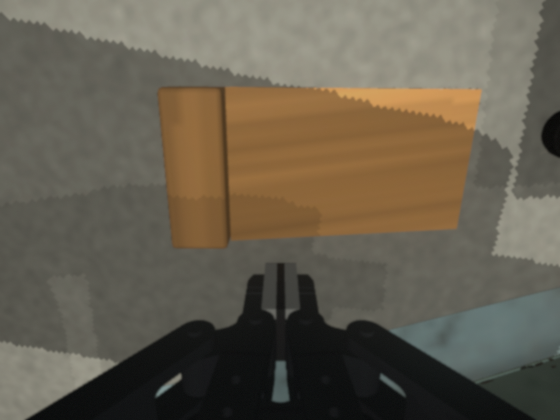

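Emit:
jog_arm(
  fingers=[0, 0, 0, 0, 0, 0, 0],
  linear=[
    [0, 0, -0.005],
    [0.004, 0.005, -0.005],
    [0.007, 0.009, -0.005],
    [0.01, 0.0125, -0.005],
    [0.0125, 0.0155, -0.005],
    [0.015, 0.019, -0.005],
    [0.015, 0.019, -0.005],
  ],
  twist=[0, 0, 0, 0, 0, 0, 0],
)

```text
clock: 4.28
tcp_pos: [0.4432, -0.3009, 0.0373]
ee_rot: [-90.0, 0.0, -38.0]
wrist_force: [0.3, 0.4, -0.1]
width: -0.002
```

```bash
python3 snap.py 3 wrist
```

```text
wrist [ 0.4947 -0.2358  0.1548] [-18.97   0.05 -37.99]
4.325 [ 0.44315396 -0.30108463  0.03725202] [-0.16 -0.04  0.71]
```

View pics/wrist3.png

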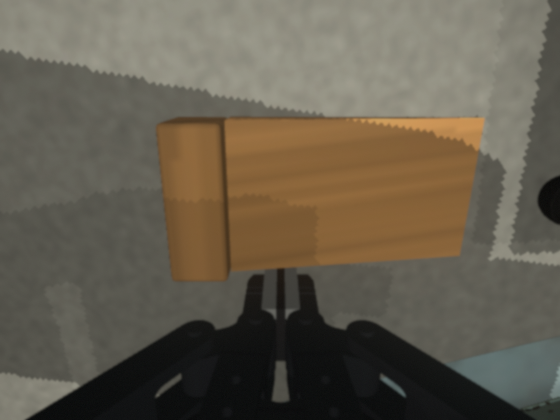

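```bash
cat > wf.py <<'E'
from workcell import arm
from h import *
def wf(c,thin,back,foot=np.array([.5540,-.3340])):
    W=np.vstack([toz(c,thin,.0095),toz(c,back,.034)])[:,:2]
    a=W[:2].mean(0);b=W[2:].mean(0);d=a-b;th=np.arctan2(d[1],d[0])
    R2=np.array([[np.cos(th),-np.sin(th)],[np.sin(th),np.cos(th)]]);t=(a+b)/2
    print("yaw",np.degrees(th).round(2),"len",np.linalg.norm(d).round(4),"pos",t.round(4),"foot in wedge",(R2.T@(foot-t)).round(4),"tcp in wedge",(R2.T@(arm.get_obs()["tcp_pos"][:2]-t)).round(4))
E
python3 - <<'E'
from wf import *
c=arm.camera("wrist")
wf(c,[(484,117),(461,256)],[(158,122),(172,280)])
print(toz(c,[(556,200)],.02), toz(c,[(556,200)],.025))
E
```

```text
yaw -38.62 len 0.1209 pos [ 0.4843 -0.2812] foot in wedge [0.0874 0.0023] tcp in wedge [-0.0197 -0.0413]
[[ 0.55310821 -0.33653842  0.02      ]] [[ 0.55093897 -0.3328051   0.025     ]]
```

Emit:
jog_arm(
  fingers=[0, 0, 0, 0, 0, 0, 0, 0],
  linear=[
    [-0.012, -0.015, 0],
    [-0.012, -0.015, 0.05],
    [-0.025, 0.03, 0.05],
    [-0.031, 0.077, 0.05],
    [-0.031, 0.077, 0.05],
    [-0.031, 0.077, 0.01],
    [-0.031, 0.077, 0],
    [-0.031, 0.077, 0],
  ],
  twist=[0, 0, -0.6, -0.6, -0.6, -0.6, -0.6, -0.6],
)

```text
clock: 5.38
tcp_pos: [0.4116, -0.2247, 0.0369]
ee_rot: [-90.0, 0.1, -38.7]
wrist_force: [0.3, -0.1, 0.8]
width: -0.002
```

```bash
python3 snap.py 4 wrist
```

```text
wrist [ 0.464  -0.1602  0.1544] [-18.98   0.14 -38.66]
5.425 [ 0.41193726 -0.22477175  0.03751238] [-0.23  0.49 -0.43]
```

View pics/wrist4.png

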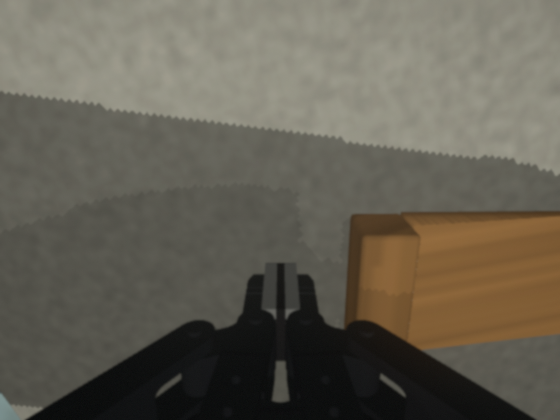

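Emit:
jog_arm(
  fingers=[0, 0, 0, 0, 0, 0, 0, 0],
  linear=[
    [0.0039, -0.0031, 0],
    [0.0078, -0.0062, 0],
    [0.0117, -0.0094, 0],
    [0.0156, -0.0125, 0],
    [0.0195, -0.0156, 0],
    [0.0234, -0.0187, 0],
    [0.0273, -0.0218, 0],
    [0.0313, -0.025, 0],
  ],
  twist=[0, 0, 0, 0, 0, 0, 0, 0],
)

```text
clock: 6.42
tcp_pos: [0.4436, -0.2494, 0.0373]
ee_rot: [-90.0, 0.0, -38.6]
wrist_force: [-0.7, 0.8, 0.7]
width: -0.0
```

```bash
python3 snap.py 5 wrist scene
```

```text
wrist [ 0.4958 -0.1848  0.1547] [-18.97   0.05 -38.61]
scene [-0.0109  0.2766  0.6645] [ 4.7810e+01 -1.0000e-02 -1.2073e+02]
6.525 [ 0.44406419 -0.24974849  0.03732623] [-0.06 -0.26 -0.48]
```

View pics/wrist5.png

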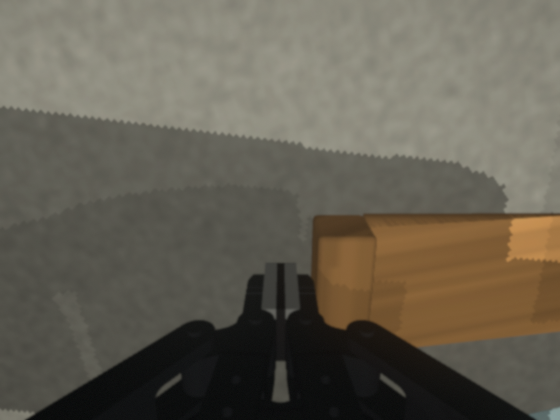

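View pics/scene5.png

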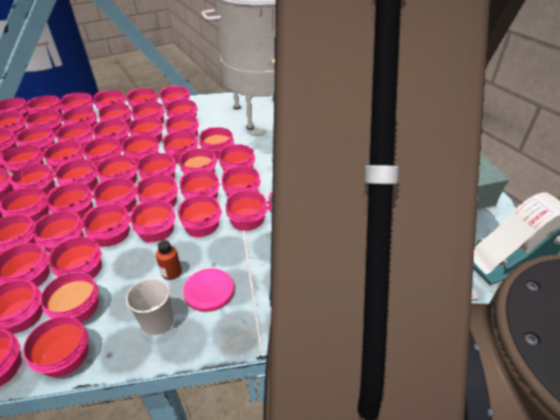

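Emit:
jog_arm(
  fingers=[0, 0, 0, 0],
  linear=[
    [0.0039, -0.0031, 0],
    [0.0078, -0.0062, 0],
    [0.0117, -0.0094, 0],
    [0.0117, -0.0094, 0],
  ],
  twist=[0, 0, 0, 0],
)

```text
clock: 7.02
tcp_pos: [0.4555, -0.259, 0.0373]
ee_rot: [-90.0, -0.0, -38.6]
wrist_force: [0.7, -0.2, 0.4]
width: -0.001
```

Emit:
jog_arm(
  fingers=[0, 0],
  linear=[
    [0.0023, -0.0019, 0],
    [0.0047, -0.0037, 0],
  ],
  twist=[0, 0],
)

```text
clock: 7.28
tcp_pos: [0.4599, -0.2624, 0.0373]
ee_rot: [-90.0, 0.0, -38.6]
wrist_force: [0.8, -0.2, -0.3]
width: 0.003
```

```bash
python3 snap.py 6 wrist top
```

```text
wrist [ 0.5121 -0.1978  0.1548] [-18.97   0.05 -38.61]
top [ 0.449  -0.0349  1.1515] [  6.74  -0.16 -90.26]
7.375 [ 0.46012799 -0.26258826  0.03732568] [ 0.   -0.29 -0.8 ]
```

View pics/top6.png

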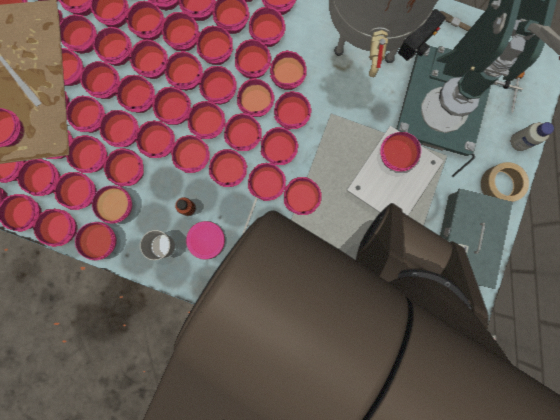

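Emit:
jog_arm(
  fingers=[0, 0],
  linear=[
    [0.0023, -0.0019, 0],
    [0.0047, -0.0037, 0],
  ],
  twist=[0, 0],
)

```text
clock: 7.62
tcp_pos: [0.4646, -0.2661, 0.0373]
ee_rot: [-90.0, -0.0, -38.6]
wrist_force: [0.2, 0.8, -0.8]
width: 0.001
```

Emit:
jog_arm(
  fingers=[0, 0],
  linear=[
    [0.0016, -0.0012, 0],
    [0.0031, -0.0025, 0],
  ],
  twist=[0, 0],
)

```text
clock: 7.88
tcp_pos: [0.4676, -0.2686, 0.0373]
ee_rot: [-90.0, 0.0, -38.6]
wrist_force: [-0.3, 0.4, 0.4]
width: -0.001
```

Emit:
jog_arm(
  fingers=[0, 0],
  linear=[
    [0.0016, -0.0012, 0],
    [0.0031, -0.0025, 0],
  ],
  twist=[0, 0],
)

```text
clock: 8.12
tcp_pos: [0.4702, -0.2707, 0.0372]
ee_rot: [-90.0, 0.1, -38.6]
wrist_force: [-5.2, 5.1, 6.1]
width: 0.002
```

```bash
python3 snap.py 7 wrist top; python3 snap.py 8 wrist
```

```text
wrist [ 0.5225 -0.2062  0.1547] [-18.98   0.12 -38.61]
top [ 0.449  -0.0349  1.1515] [  6.74  -0.16 -90.26]
8.225 [ 0.47023649 -0.27073699  0.03725115] [-4.29  1.92  3.75]
wrist [ 0.5226 -0.2062  0.1547] [-18.98   0.12 -38.62]
8.275 [ 0.47025005 -0.27074187  0.03725041] [-4.83  3.32  2.97]
```

View pics/wrist7.png

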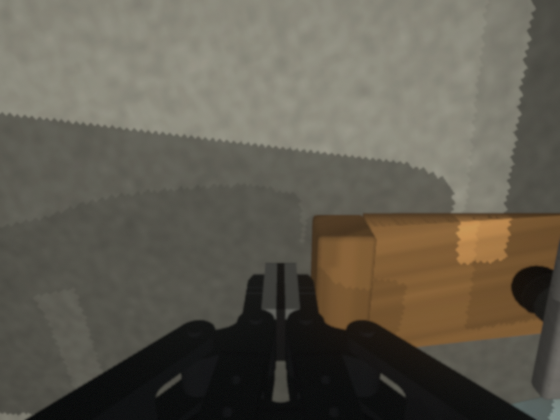

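Emit:
jog_arm(
  fingers=[0, 0, 0, 0, 0, 0, 0],
  linear=[
    [-0.008, 0.006, 0],
    [-0.016, 0.012, 0],
    [-0.016, 0.012, 0.05],
    [0, 0, 0.085],
    [0.04, -0.035, 0.085],
    [0.076, -0.066, 0.085],
    [0.076, -0.066, 0.085],
  ],
  twist=[0, 0, 0, 0, 0, 0, 0],
)

```text
clock: 9.15
tcp_pos: [0.5487, -0.3389, 0.1223]
ee_rot: [-90.0, -0.2, -38.6]
wrist_force: [-0.9, -0.5, -0.5]
width: 0.0
```

```bash
python3 snap.py 9 wrist top
```

```text
wrist [ 0.6007 -0.2741  0.2399] [-18.96  -0.13 -38.64]
top [ 0.449  -0.0349  1.1515] [  6.74  -0.16 -90.26]
9.25 [ 0.54593949 -0.33653597  0.12171519] [ 0.13  0.54 -0.65]
```

View pics/wrist9.png

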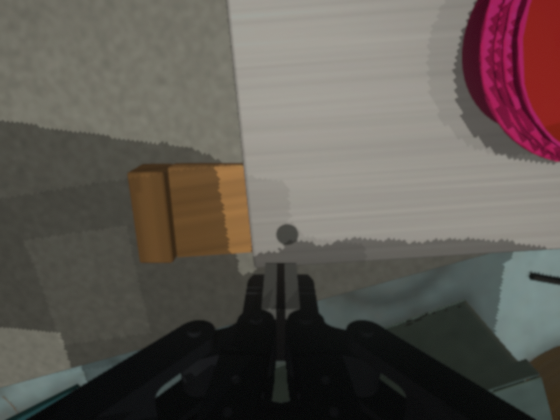

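Run:
```python
from wf import *
c=arm.camera("wrist");o=arm.get_obs();print(o["tcp_pos"],c["origin"])
p=toz(c,[(287,234),(254,253),(234,0),(560,247)],.061);print(p)
d=p[2]-p[1];print("y dir",np.degrees(np.arctan2(d[1],d[0]))-90)
print(proj(c,o["tcp_pos"]-[0,0,.025]),proj(c,[*o["tcp_pos"][:2],.061]))
wf(c,[(245,164),(251,252)],[(129,170),(139,263)],p[0,:2])
th=np.radians(-38.6)
# wedge from back edge top
b=toz(c,[(129,170),(139,263)],.034)[:,:2].mean(0);u=np.array([np.cos(th),np.sin(th)]);print("foot in wedge x",(p[0,:2]-b)@u-.061,"y",(p[0,:2]-b)@[-u[1],u[0]])
```

```text
[ 0.54557272 -0.33617217  0.1217855 ] [ 0.59826776 -0.27202882  0.23920261]
[[ 0.55309856 -0.3338051   0.061     ]
 [ 0.53202091 -0.3314064   0.061     ]
 [ 0.6036637  -0.23237979  0.061     ]
 [ 0.6640854  -0.43211052  0.061     ]]
y dir -35.88461441333645
[[278.34802832 279.0118959 ]] [[278.80621363 245.12194931]]
yaw -41.13 len 0.0672 pos [ 0.5052 -0.2993] foot in wedge [0.0588 0.0055] tcp in wedge [ 0.0547 -0.0012]
foot in wedge x 0.03157660709435332 y 0.0014376944684379325
```

Emit:
jog_arm(
  fingers=[0, 0, 0, 0],
  linear=[
    [0.003, 0.004, -0.015],
    [0.003, 0.004, -0.028],
    [0.003, 0.004, -0.032],
    [0.003, 0.004, -0.032],
  ],
  twist=[0, 0, 0, 0],
)

```text
clock: 9.8
tcp_pos: [0.5494, -0.3328, 0.0897]
ee_rot: [-90.0, 0.1, -38.6]
wrist_force: [-0.3, -0.3, -0.0]
width: -0.003
```

Emit:
jog_arm(
  fingers=[0, 0],
  linear=[
    [0, 0, -0.002],
    [0, 0, -0.003],
  ],
  twist=[0, 0],
)

```text
clock: 10.05
tcp_pos: [0.5498, -0.3331, 0.0875]
ee_rot: [-90.0, -0.0, -38.6]
wrist_force: [-0.5, 0.2, 1.1]
width: -0.004
```

Emit:
jog_arm(
  fingers=[0, 0],
  linear=[
    [0, 0, -0.001],
    [0, 0, -0.001],
  ],
  twist=[0, 0],
)

```text
clock: 10.3
tcp_pos: [0.5497, -0.3331, 0.0864]
ee_rot: [-90.0, -0.0, -38.6]
wrist_force: [-0.5, -0.9, 1.3]
width: -0.0
```

Emit:
jog_arm(
  fingers=[0, 0],
  linear=[
    [0, 0, -0.001],
    [0, 0, -0.001],
  ],
  twist=[0, 0],
)

```text
clock: 10.55
tcp_pos: [0.5498, -0.3331, 0.0853]
ee_rot: [-90.0, -0.0, -38.6]
wrist_force: [0.3, -0.4, 1.6]
width: 0.001
```

Emit:
jog_arm(
  fingers=[0, 0],
  linear=[
    [0, 0, -0.0005],
    [0, 0, -0.0005],
  ],
  twist=[0, 0],
)

```text
clock: 10.8
tcp_pos: [0.5497, -0.3331, 0.0851]
ee_rot: [-90.0, -0.0, -38.6]
wrist_force: [-2.7, -0.1, 6.1]
width: 0.001
```

Emit:
jog_arm(
  fingers=[0, 0, 0, 0],
  linear=[
    [0, 0, -0.0005],
    [0, 0, -0.0005],
    [0, 0, -0.0005],
    [0, 0, -0.0005],
  ],
  twist=[0, 0, 0, 0],
)

```text
clock: 11.3
tcp_pos: [0.5498, -0.3332, 0.085]
ee_rot: [-90.0, -0.0, -38.6]
wrist_force: [-3.1, 0.6, 13.0]
width: 0.004
```

```bash
python3 snap.py 10 wrist top
```

```text
wrist [ 0.6019 -0.2685  0.2025] [-1.897e+01  2.000e-02 -3.861e+01]
top [ 0.449  -0.0349  1.1515] [  6.74  -0.16 -90.26]
11.4 [ 0.54973706 -0.33314922  0.08501796] [-2.7   1.68 11.35]
```

View pics/wrist10.png

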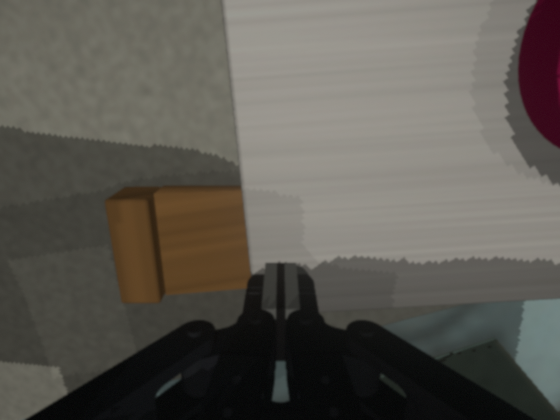

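Emit:
jog_arm(
  fingers=[0, 0, 0],
  linear=[
    [0, 0, 0.0035],
    [0, 0, 0.007],
    [0, 0, 0.007],
  ],
  twist=[0, 0, 0],
)

```text
clock: 11.78
tcp_pos: [0.5498, -0.3331, 0.0915]
ee_rot: [-90.0, -0.0, -38.6]
wrist_force: [0.1, -0.0, 0.6]
width: -0.006
```

```bash
cat > avg.py <<'E'
from workcell import arm
import numpy as np
F=[]
for i in range(10):
    arm.camera("wrist");o=arm.get_obs();F.append(o["wrist_force"])
print(o["clock"],o["tcp_pos"].round(5),np.mean(F,0).round(2),np.std(F,0).round(2))
E
python3 avg.py
```

```text
12.275 [ 0.54965 -0.33302  0.09121] [ 0.26  0.3  -0.05] [0.3  0.31 0.35]
```

Emit:
jog_arm(
  fingers=[0, 0, 0],
  linear=[
    [0, 0, -0.003],
    [0, 0, -0.005],
    [0, 0, -0.005],
  ],
  twist=[0, 0, 0],
)

```text
clock: 12.65
tcp_pos: [0.5495, -0.3329, 0.086]
ee_rot: [-90.0, 0.0, -38.6]
wrist_force: [-0.6, 0.1, -0.7]
width: 0.001
```

```bash
python3 avg.py
```

```text
13.15 [ 0.54972 -0.33306  0.08637] [ 0.28  0.12 -0.3 ] [0.38 0.4  0.36]
```

Emit:
jog_arm(
  fingers=[0, 0],
  linear=[
    [0, 0, -0.001],
    [0, 0, -0.001],
  ],
  twist=[0, 0],
)

```text
clock: 13.4
tcp_pos: [0.5497, -0.3331, 0.0853]
ee_rot: [-90.0, -0.0, -38.6]
wrist_force: [0.9, -0.3, 0.8]
width: -0.001
```

```bash
python3 avg.py
```

```text
13.9 [ 0.54969 -0.33304  0.0853 ] [ 0.04 -0.07  1.2 ] [0.56 0.4  0.53]
```

Emit:
jog_arm(
  fingers=[0, 0, 0, 0],
  linear=[
    [0, 0, -0.001],
    [0, 0, -0.0015],
    [0, 0, -0.0015],
    [0, 0, -0.0015],
  ],
  twist=[0, 0, 0, 0],
)

```text
clock: 14.4
tcp_pos: [0.5497, -0.3332, 0.0849]
ee_rot: [-90.0, -0.0, -38.6]
wrist_force: [-5.1, 1.5, 19.6]
width: 0.003
```

```bash
python3 avg.py
```

```text
14.9 [ 0.54968 -0.33319  0.08485] [-5.5   1.89 19.12] [0.51 0.32 0.55]
```

Emit:
jog_arm(
  fingers=[0, 0, 0, 0, 0, 0, 0, 0],
  linear=[
    [0, 0, 0.01],
    [0, 0, 0.05],
    [0, 0, 0.1],
    [0, 0.03, 0.15],
    [-0.01, 0.085, 0.17],
    [-0.02, 0.14, 0.17],
    [-0.03, 0.195, 0.17],
    [-0.03, 0.25, 0.17],
  ],
  twist=[0, 0, 0, 0, 0, 0, 0, 0],
)

```text
clock: 15.9
tcp_pos: [0.5188, -0.0814, 0.2542]
ee_rot: [-90.0, -0.0, -38.6]
wrist_force: [1.0, -1.1, 0.8]
width: -0.002
```

Emit:
jog_arm(
  fingers=[0, 0, 0, 0, 0],
  linear=[
    [0, 0.055, 0],
    [0, 0.11, 0],
    [0, 0.165, 0],
    [0, 0.2, 0],
    [0, 0.2, 0],
  ],
  twist=[0, 0, 0, 0, 0],
)

```text
clock: 16.52
tcp_pos: [0.5194, 0.1192, 0.254]
ee_rot: [-90.0, 0.0, -38.4]
wrist_force: [0.9, 0.3, 0.7]
width: 0.001
```

```bash
python3 snap.py 11 top scene
python3 - <<'E'
import cv2,numpy as np
a=cv2.imread("pics/top11.png")[110:290,320:460];b=cv2.imread("pics/scene11.png")[110:250,300:420]
a=cv2.resize(a,(420,540),interpolation=cv2.INTER_CUBIC);b=cv2.resize(b,(380,443),interpolation=cv2.INTER_CUBIC)
o=np.zeros((540,800,3),np.uint8);o[:,:420]=a;o[:443,420:]=b;cv2.imwrite("pics/fin.png",o)
E
```

```text
top [ 0.449  -0.0349  1.1515] [  6.74  -0.16 -90.26]
scene [-0.0109  0.2766  0.6645] [ 4.7810e+01 -1.0000e-02 -1.2073e+02]
16.625 [0.51951774 0.11706314 0.25386337] [ 0.74 -0.63 -0.11]
```

View pics/fin.png

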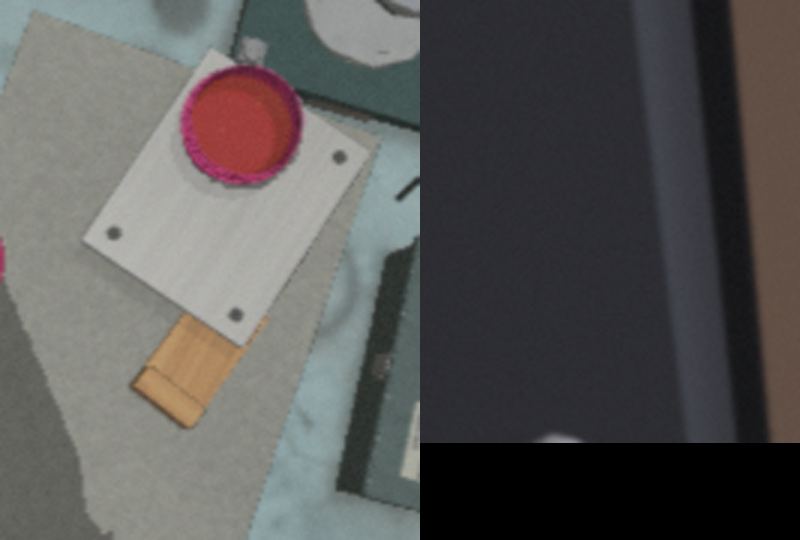

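```bash
python3 -c "
from workcell import arm
print(arm.sign_off())"
```

```text
the job is handed in; nothing more can be done
None
```

I wedged the stand and it no longer rocks. The job is handed in at about 16.6 s of the 45 s allowed; sign-off gives no verdict.

- **Wedge:** I first nudged it 13 mm sideways, because the short foot was about 15 mm off its middle line. I then pushed it from its back face, and the push force rose sharply to about 5–7 N. The wrist picture taken after the push puts the foot about 1.5 mm off the middle line, 32 mm from the wedge's centre towards the thin end.
- **Press test:** I pressed the corner twice with the closed fingertips, at about 12 N and then about 19 N. It gave about 0.3–0.5 mm, with the corner top at about z = 0.060 m. An early reading of 1–1.6 N above that height left open whether the corner was sinking. I lifted off and repeated the press, and averaged readings showed no contact about 1 mm higher.
- **Last look:** The final top picture shows the wedge under the foot, the near-right screw in the same pixel position as at the start, and the tub on the plate. The arm was clear, at z = 0.25 m.
- **Not confirmed:** The arm blocked the final scene view, so that check gave nothing. I did not measure the cup, lid and bottles at the end; the arm stayed clear of them.

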